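Find the tub's hidden release by feel and press it

ROBOT

A 6-joint arm with a two-finger parallel gripper is mounted at the origin on the work surface. World frame = base frame: x ahead of the robot, y to its left, z up, the work surface at z = 0. Lengths are in m, angles in rad, forces in N, time in s.
With the tool pointing down it reaches from about 0.325 to 0.85 m from the base axis. Payload 15.5 kg.
Tool frame: the origin (TCP) lies on the centre line of the jaws, within the pads' length; the fingertips stand 17 mm ahead of it and the grasp point (between the pads) lies 2 mm behind it; z points along the fingers, y is the line along which they close (so a half turn about z gives the same grasp; the last joint's range is limited). The gripper opens to 91 mm and grips with 3 to 60 N. Pads are 32 mm wide; open, the fingers measure 118 mm over their backs; the gripper's body (76 mm by 178 mm) begins 60 mm behind the grasp point.
Start: joints at [-1.258, 0.494, 1.345, -0, 1.302, -0.096], TCP at [0.248, -0.574, 0.231] pointing down, gripper open.
Joint ranges: [-2.91, 2.91], [-0.82, 2.16], [0.22, 2.67], [-1.22, 4.37], [0.12, 2.79], [-3.08, 3.08]. Speed limits (rad/s): [1.89, 1.89, 2.57, 3.01, 3.01, 3.01].

INTERFACE

Orientations are given as a unit quaternion [w, x, y, z].
In Python, from workcell import ctrl gives the robot as it stands.
- The arm moves only by the shell command python3 -m crank 'ROWS' [FORCE]. ROWS is JSON, one flat list of numbers, 5 for each row, row after row: the shift along the world's x, y, z in mm, then the turn about the world's z in rad, then the finger opening in mm, from 0 to 91.2. A call has 1 to 20 rows; each row is the pose to reach, as a shift and turn from the pose commanded when the call began; what a row does not reach only later rows make up. A row lasts 1/10 s, in which the tool goes at most 50 mm and 8.59 degrees, less where a joint would pass 70% of its speed; a pose out of reach is approached as far as the arm can. A call with a gripper value outside its range is refused whole. The fingers move at their own pace and stop on an object; FORCE is the grip in N (left out, the last holds). Time passes only in rows, so rows that repeat a pose let the fingers close. It gives the time, the measured TCP pose, the force, the opening and the grip force at its end, in the units of the state.
- ctrl.get_obs(): the state, without advancing time (a new reading comes with each control period).
- ctrl.camera(name): name is "scene" or "side" or "wrist"; returns the picture (400x640x3 uint8, red, green, blue); there is no depth.
- ctrl.calibration(name): a dict with "K" (3x3 intrinsics, pixels), "dist_coeffs" ([k1, k2, p1, p2, k3] as OpenCV has them; the pictures are not rectified), "world_to_cam" (4x4, takes a point from world to camera coordinates). Camera axes: x right, y down, z forward; pixel columns grow to the right and rows downward; lengths in m; the calibration is good to about 2 mm. A picture is of the moment at which its call begins: read the wrist's pose just before it. calibration takes no time and is no camera call; for the wrist camera it gives the pose at the moment of the call.
- ctrl.job_done(): hands the job in; it is judged then, once.
The state is a dict: "t": time; "q": joint angles; "dq": joint speeds; "joint_efforts": joint torques, N m; "ee_pos": TCP position; "tcp_rot": TCP orientation; "contact_force": force on the tool from outside, world axes, zero at the start; "torque": the same for the moment, N m; "gripper_width": finger opening in m; "finger_force": force on a finger pad.
Only numpy, scipy, OpenCV 4.12 (cv2) and the standard library are available. Lean on these libraries where they do the work, as an engineer would, in place of code of your own. Each camera call takes 0.05 s, during which the arm holds its last target. There are 200 camera calls.

TASK

The green tub on the drip tray is shut by a hidden catch: one of the six identical flush squares in the flat front part of its top is a push button, the other five are solid. Feel across the squares with a fingertip to find the one that gives, press it fully in so that the tub's lid pops up and stays up, then take the hand away. Only touch and press: do not pry or push on the lid itself, and do not pick up or shift the gourds, the metal straw, the brush, the soap or the mug.

Things in the scene. Friction and masses are not known exactly. Their poses are not given: they have to be found in the camera images.
- tub: Closed green plastic tub, fixed on the drip tray, 218 mm (its x) by 160 mm (its y) by 72 mm high. Origin at the centre of its underside, z up, -x is its front (towards the robot, turned by up to about 30 degrees). Its top is flat and level, 72 mm above the origin: the panel of six squares in front, the hinged lid behind, at x = 12 to 101 mm.
- panel (a point): Centre of the flat panel of six identical pale green squares, on its upper face; axes as the tub's. The squares, each 46.5 mm wide and flush with the rim, have their centres at x = -24 and +24 mm and y = -48, 0 and +48 mm from this point. One of them, a different one each time, is the button; the other five are rigid.
- release (a joint): Travel of the hidden release button in m: 0 = flush with the panel, 0.006 = fully in (straight down, at a stop). It gives under about 5 to 8 N, has no return spring and stays where it is pushed. As it goes in it levers the lid up.
- lid (a joint): Opening angle of the lid in rad: 0 = shut and flush, about 0.55 when the button is fully in. It is linked to the button (92 rad per m of travel) and hinges along the tub's rear edge.
- lid_edge (a point): Middle of the lid's front edge, at its upper face: 11 mm ahead (+x) of the tub's origin and 72 mm above it when shut; about 47 mm higher when the button is fully in.
- gourd1: Loose bystander, to be left where it stands; origin at the centre of its underside. Upturned white ceramic gourd, 82 mm across, 88 mm high, on the ledge at the back of the rack.
- gourd2: Loose bystander, to be left where it stands; origin at the centre of its underside. Upturned terracotta-coloured gourd, 82 mm across, 88 mm high, on the same ledge.
- gourd3: Loose bystander, to be left where it stands; origin at the centre of its underside. Upturned blue ceramic gourd, 82 mm across, 88 mm high, on the same ledge.
- bombilla: Loose bystander, to be left where it stands; origin at the centre of its underside. Stainless drinking straw lying along its x on the drip tray, about 220 mm long, 20 mm wide, 9 mm high.
- brush: Loose bystander, to be left where it stands; origin at the centre of its underside. Small round brush standing on its bristles on the drip tray, 52 mm across, 55 mm high.
- soap: Loose bystander, to be left where it stands; origin at the centre of its underside. Amber soap bottle, 60 mm across, 170 mm high, on the table right of the tray.
- mug: Loose bystander, to be left where it stands; origin at the centre of its underside. Blue mug, 80 mm across, 90 mm high, on the table left of the tray.

How it is judged:
On the way:
1. the hidden button is pressed in and the lid is up (value of joint release above 0.0045 m and value of joint lid above 0.4 rad), for 0.1 s.
At the end, for the whole second after the job is handed in: The release button is at least 4.5 mm in, the lid stands open by more than 0.4 rad and at rest, and every gourd, the straw, the brush, the soap and the mug are within 20 mm of where they started (all of step 1 and velocity of joint lid below 0.05 rad/s and distance of each of gourd1, gourd2, gourd3, bombilla, brush, soap, mug from where it was at the start of the episode below 0.02 m); the robot touches nothing.
It fails at once if a bystander is lifted, carried, knocked or shifted by more than 20 mm (distance of any of gourd1, gourd2, gourd3, bombilla, brush, soap, mug from where it was at the start of the episode above 0.02 m).
It fails at once if the lid is pried or pushed by the fingers instead of being released (contact force between the fingers and lid above 8 N).
It also fails if it takes over 58 s, if anything falls off the work surface, if the arm or the gripper's body presses on something with over 40 N, if the wrist force passes 120 N, or if a joint passes its speed limit or range.

## Working session

There is one attempt and no reset: what is moved stays moved. The work goes in short steps, Python scripts to look and compute and a shell command to move; the robot and the scene stay as the last step left them, time stands still between calls to the robot, and variables do not carry over. Pictures are saved under pics/ and viewed, at most 10 in all, crops included, and the job is handed in when it is done.

```bash
mkdir -p pics
python3 - <<'E'
from workcell import ctrl
import cv2
for n in("scene","side"):
    cv2.imwrite(f"pics/{n}0.png",ctrl.camera(n)[:,:,::-1])
o=ctrl.get_obs();print(o["t"],o["ee_pos"],o["tcp_rot"],o["contact_force"],o["gripper_width"])
E
```

```text
0.1 [ 0.24779482 -0.57342618  0.2303954 ] [-5.52199567e-04  9.79283584e-01  2.02492850e-01 -4.54570478e-05] [-0.23105013  0.30124415  0.47576696] 0.09162741523798792
```

View pics/scene0.png

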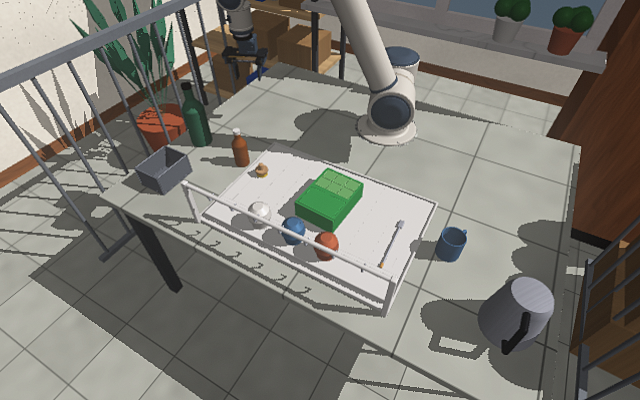

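View pics/side0.png

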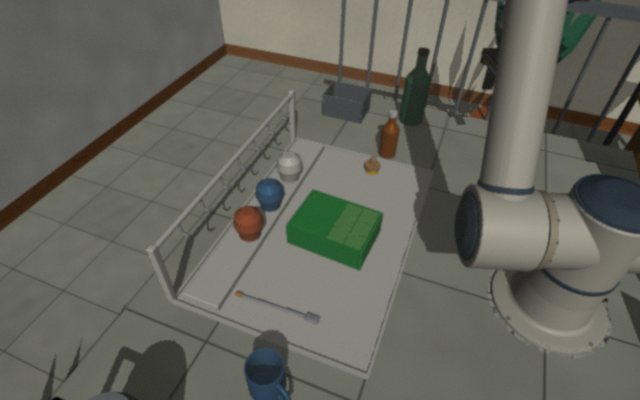

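Both views show the green tub with its pale panel towards the robot: around (330,198) in scene and (335,228) in side. I'll enlarge both for corner readings.

Run:
```python
import cv2,numpy as np
a=cv2.imread("pics/scene0.png")[160:240,280:380];b=cv2.imread("pics/side0.png")[180:280,275:400]
a=cv2.resize(a,(500,400),interpolation=cv2.INTER_CUBIC)
b=cv2.resize(b,(500,400),interpolation=cv2.INTER_CUBIC)
cv2.imwrite("pics/crop.png",np.vstack([a,b])[:, :][:800]) if 0 else cv2.imwrite("pics/crop.png",np.hstack([a[:,:400],b[:,:400]]))
```

```text
(no output)
```

View pics/crop.png

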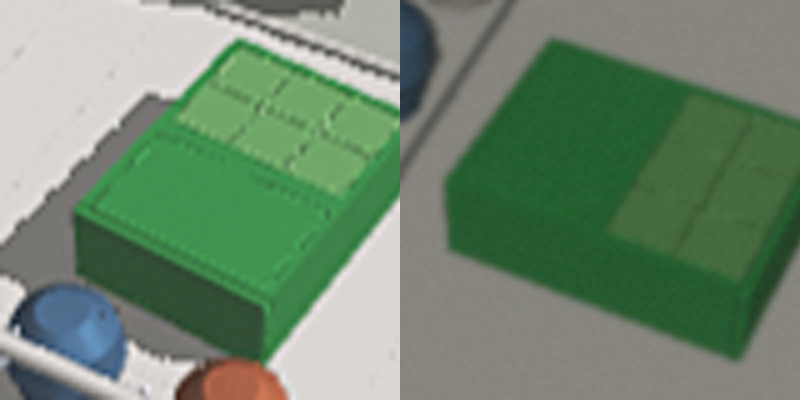

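Scene crop: top corners at (328,167.6) front-right, (295,202.4) rear-right, (333.6,221.4) rear-left. Side crop: (286.2,225.8) rear-left, (313,189.5) rear-right, (360.5,250.5) front-left.

```bash
cat > h.py <<'E'
from workcell import ctrl
import numpy as np,cv2
from scipy.optimize import least_squares
def proj(n,P,c=None):
    c=c or ctrl.calibration(n);T=np.array(c["world_to_cam"])
    return cv2.projectPoints(np.array(P,float),cv2.Rodrigues(T[:3,:3])[0],T[:3,3],np.array(c["K"]),np.array(c["dist_coeffs"]))[0][:,0]
def w(p,L):  # tub (x,y,top z,yaw)
    L=np.array(L,float);c,s=np.cos(p[3]),np.sin(p[3])
    return np.c_[p[0]+c*L[:,0]-s*L[:,1],p[1]+s*L[:,0]+c*L[:,1],p[2]+0*L[:,0]]
E
python3 - <<'E'
from h import *
X,Y=.109,.08
S=[[-X,-Y],[X,-Y],[X,Y]];s=[[328,167.6],[295,202.4],[333.6,221.4]]
D=[[X,Y],[X,-Y],[-X,Y]];d=[[286.2,225.8],[313,189.5],[360.5,250.5]]
cs,cd=ctrl.calibration("scene"),ctrl.calibration("side")
f=lambda p:np.r_[(proj("",w(p,S),cs)-s).ravel(),(proj("",w(p,D),cd)-d).ravel()]
r=least_squares(f,[.55,0,.09,0]);print(r.x,f(r.x).round(1))
# panel x in tub from 3 pts: rear-panel edge
print(proj("",w(r.x,[[-.041-.024+a,b] for a in(-.024,.024) for b in(-.048,0,.048)]),cs))
E
```

```text
[ 0.56320845  0.00202332  0.07651549 -0.06485207] [-1.  -1.  -1.  -0.9 -0.8 -0.6 -1.3 -0.4 -1.5 -0.5  1.5  3.2]
[[331.37387197 172.64765317]
 [342.2799766  177.46214062]
 [353.47689347 182.40447036]
 [324.58469231 180.04755112]
 [335.62230867 185.05949007]
 [346.96012563 190.20736387]]
```

```bash
python3 -m crank '[0,0,50,0,0, 10,40,80,-0.1,0, 30,80,90,-0.2,0, 50,120,90,-0.3,0, 70,165,90,-0.4,0, 85,210,90,-0.47,0, 105,255,90,-0.47,0, 120,300,90,-0.47,0, 140,345,90,-0.47,0, 160,390,90,-0.47,0, 175,435,90,-0.47,0, 190,480,90,-0.47,0, 200,530,90,-0.47,0, 205,575,90,-0.47,0, 205,575,90,-0.47,0, 205,575,90,-0.47,0, 205,575,90,-0.47,0, 205,575,90,-0.47,0]' 40
python3 - <<'E'
from h import *
cv2.imwrite("pics/w1.png",ctrl.camera("wrist")[:,:,::-1])
o=ctrl.get_obs();print(o["t"],o["ee_pos"],o["tcp_rot"],o["contact_force"],o["q"])
p=[ 0.5632,.002,.0765,-.0649]
print(proj("wrist",w(p,[[-.109,-.08],[-.109,.08],[.109,.08],[.109,-.08]])).round())
E
```

```text
t: 1.9
ee_pos: [0.4528, 0.0001, 0.3208]
tcp_rot: [0.0, 0.999, -0.032, -0.0]
contact_force: [-0.6, -0.0, -0.9]
gripper_width: 0.0008
finger_force: 0.0
1.95 [4.52800249e-01 1.59757740e-04 3.20880542e-01] [ 4.98691597e-05  9.99486247e-01 -3.20505226e-02 -5.40882117e-05] [ 0.30146443  0.04002336 -0.20142245] [-1.31573354e-01  1.58527934e-01  1.60508110e+00 -1.12067108e-04
  1.37808135e+00  1.50335647e+00]
[[379. 174.]
 [246. 174.]
 [237. -26.]
 [386. -26.]]
```

View pics/w1.png

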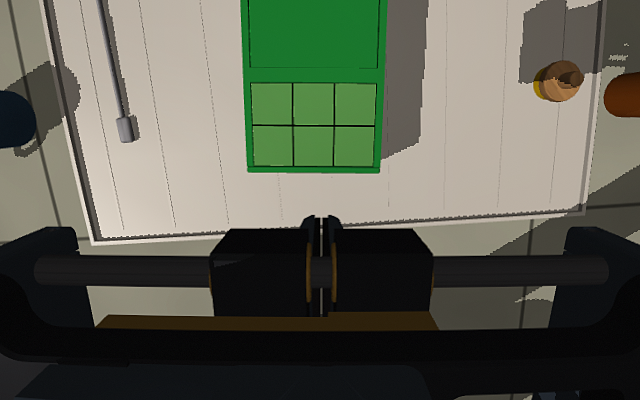

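The panel is clear: seam crossings at (293,125.5) and (335,125.5), tub front corners (247.5,171.5), (380.5,173). The estimate agrees within 3 px.

Run:
```python
from h import *
cw=ctrl.calibration("wrist")
# p: panel x,y,yaw, front edge offset; z fixed
L=lambda p:[[0,.024],[0,-.024],[-p[3],.08],[-p[3],-.08]]
m=[[293,125.5],[335,125.5],[247.5,171.5],[380.5,173]]
for z in (.0765,.080):
    f=lambda p:(proj("",w([p[0],p[1],z,p[2]],L(p)),cw)-m).ravel()
    r=least_squares(f,[.5,0,-.06,.06]);p=r.x;print(z,p.round(4),f(p).round(1))
    print(w([p[0],p[1],z,p[2]],[[a,b] for a in(-.024,.024) for b in(-.048,0,.048)]).round(4)[:,:2].tolist())
o=ctrl.get_obs();print(o["ee_pos"])
```

```text
0.0765 [ 0.5109  0.0031 -0.0735  0.055 ] [ 0.5 -0.2 -0.3  0.2 -0.1  0.1 -0.2 -0.1]
[[0.4835, -0.043], [0.487, 0.0049], [0.4905, 0.0528], [0.5313, -0.0465], [0.5348, 0.0014], [0.5384, 0.0492]]
0.08 [ 0.511   0.003  -0.0735  0.0545] [ 0.3 -0.2 -0.1  0.2 -0.6  0.2  0.4 -0.1]
[[0.4835, -0.0431], [0.4871, 0.0048], [0.4906, 0.0527], [0.5314, -0.0466], [0.5349, 0.0013], [0.5385, 0.0492]]
[4.52800249e-01 1.59757740e-04 3.20880542e-01]
```

```bash
python3 -m crank '[17,3,-45,0,0, 34,5,-90,0,0, 34,5,-130,0,0, 34,5,-170,0,0, 34,5,-205,0,0, 34,5,-215,0,0, 34,5,-215,0,0, 34,5,-215,0,0]' | head -4
for i in 1 2 3 4; do python3 -m crank '[0,0,-2,0,0, 0,0,-2,0,0]' | sed -n '1,2p;4p'; done
```

```text
t: 2.75
ee_pos: [0.4877, 0.0058, 0.1072]
tcp_rot: [0.0, 1.0, -0.031, 0.001]
contact_force: [1.0, 0.0, 0.4]
t: 2.95
ee_pos: [0.4876, 0.0061, 0.105]
contact_force: [0.3, -0.6, 0.5]
t: 3.15
ee_pos: [0.487, 0.0063, 0.1021]
contact_force: [0.5, -0.1, -0.1]
t: 3.35
ee_pos: [0.4868, 0.0063, 0.0997]
contact_force: [1.0, 0.5, -0.2]
t: 3.55
ee_pos: [0.4868, 0.0063, 0.0977]
contact_force: [0.6, 0.2, -0.6]
```

```bash
for i in 1 2 3 4 5; do python3 -m crank '[0,0,-1,0,0, 0,0,-1,0,0, 0,0,-1,0,0]' | sed -n '2p;4p'; done
```

```text
ee_pos: [0.4869, 0.0063, 0.0969]
contact_force: [-0.2, 0.4, -0.5]
ee_pos: [0.4869, 0.0063, 0.0959]
contact_force: [0.5, 0.2, 0.6]
ee_pos: [0.4869, 0.0063, 0.0949]
contact_force: [-0.8, 1.0, -0.7]
ee_pos: [0.487, 0.0063, 0.0943]
contact_force: [-2.2, 0.3, 9.7]
ee_pos: [0.487, 0.0062, 0.0942]
contact_force: [-7.9, 0.1, 35.4]
```

Front-middle is solid: 35 N at about 1 mm of overtravel, with contact at TCP z 0.0943. Next I'll probe the two left squares.

```bash
python3 -m crank '[0,0,12,0,0, 2,24,12,0,0, 3.5,48,12,0,0, 3.5,48,12,0,0, 3.5,48,4,0,0, 3.5,48,1,0,0, 3.5,48,0.4,0,0, 3.5,48,0.4,0,0, 3.5,48,0.4,0,0]' | sed -n '1,2p;4p'
python3 -m crank '[0,0,12,0,0, 24,-2,12,0,0, 48,-3.5,12,0,0, 48,-3.5,12,0,0, 48,-3.5,4,0,0, 48,-3.5,1,0,0, 48,-3.5,0,0,0, 48,-3.5,0,0,0, 48,-3.5,0,0,0]' | sed -n '1,2p;4p'
```

```text
t: 5.95
ee_pos: [0.4902, 0.0539, 0.0942]
contact_force: [-8.2, 5.9, 37.2]
t: 6.85
ee_pos: [0.5373, 0.0503, 0.0942]
contact_force: [-8.6, -4.2, 34.0]
```

Both are solid, with z stopped at 0.0942. On to rear middle, rear right and front right.

```bash
python3 -m crank '[0,0,12,0,0, -2,-24,12,0,0, -3.5,-48,12,0,0, -3.5,-48,12,0,0, -3.5,-48,4,0,0, -3.5,-48,1,0,0, -3.5,-48,0.2,0,0, -3.5,-48,0.2,0,0, -3.5,-48,0.2,0,0]' | sed -n '1,2p;4p'
```

```text
t: 7.75
ee_pos: [0.5342, 0.0031, 0.0942]
contact_force: [-11.2, -5.7, 32.6]
```

```bash
python3 -m crank '[0,0,12,0,0, -2,-24,12,0,0, -3.5,-48,12,0,0, -3.5,-48,12,0,0, -3.5,-48,4,0,0, -3.5,-48,1,0,0, -3.5,-48,0,0,0, -3.5,-48,0,0,0, -3.5,-48,0,0,0]' | sed -n '1,2p;4p'
```

```text
t: 8.65
ee_pos: [0.5313, -0.0447, 0.0933]
contact_force: [0.4, -0.4, -0.6]
```

Rear-right gives: z reached 0.0933 with hardly any force. I'll press it fully in.

```bash
python3 -m crank '[0,0,-1,0,0, 0,0,-2,0,0, 0,0,-3,0,0, 0,0,-4,0,0, 0,0,-4,0,0]' | sed -n '1,2p;4p'
for i in 1 2; do python3 -m crank '[0,0,-1,0,0, 0,0,-1,0,0, 0,0,-1,0,0]' | sed -n '2p;4p';done
```

```text
t: 9.15
ee_pos: [0.5314, -0.045, 0.0896]
contact_force: [0.3, 1.5, 1.3]
ee_pos: [0.5314, -0.0452, 0.0885]
contact_force: [0.8, 2.1, 3.3]
ee_pos: [0.5315, -0.0452, 0.0881]
contact_force: [-3.6, 2.8, 17.0]
```

The button is at its stop: 17 N after 6.1 mm of travel. Retracting straight up, then back from the lid, and checking.

```bash
python3 -m crank '[0,0,5,0,0, 0,0,20,0,0, -5,0,50,0,0, -20,0,90,0,0, -40,0,130,0,0, -60,0,170,0,0, -80,0,210,0,0, -80,0,210,0,0, -80,0,210,0,0, -80,0,210,0,0]' | sed -n '1,4p'
python3 - <<'E'
from h import *
a=ctrl.camera("side")[:,:,::-1]; b=ctrl.camera("wrist")[:,:,::-1]
cv2.imwrite("pics/end.png",np.vstack([a[130:330],b[:260]]))
E
```

```text
t: 10.75
ee_pos: [0.4512, -0.0452, 0.2967]
tcp_rot: [-0.0, 1.0, -0.031, -0.001]
contact_force: [0.8, 0.2, 0.1]
```

View pics/end.png

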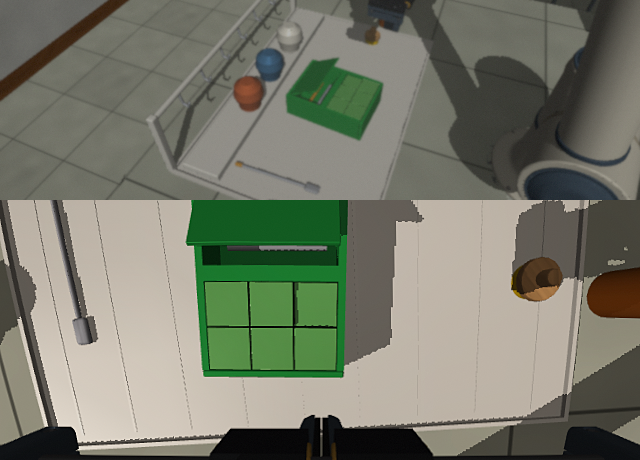

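The lid stands open (side view, about (320,75)), the rear-right square is sunk in (wrist view, about (315,303)), and all the bystanders in view are where they were.

```bash
python3 -c "
from workcell import ctrl
print(ctrl.job_done())"
```

```text
the job is handed in; nothing more can be done
None
```

The button was the rear-right square; I pressed it about 6 mm to its stop, the lid popped up and stayed up, and I withdrew the hand clear and handed the job in (no verdict was returned).

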